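Fit out the bench spindle sander

TASK

Fit out the little bench sander for trimming sole edges, one part at a time and in this order: seat in the deck the throat ring whose opening lets the sanding drum through, slide the rubber drum down onto the spindle, pull the sanding sleeve down over the drum, and cap the spindle with the clamp knob, flange down. Each part must sit fully home and level before the next goes on; leave the ring with the small opening where it lies.

Things in the scene. Friction and masses are not known exactly. Their poses are not given: they have to be found in the camera images.
- sander: Bench spindle sander, fixed: grey housing under a flat metal deck, 152 x 114 mm, top 80 mm above the table. Origin at table height, straight below the spindle axis; z up along the spindle, +x to the back of the machine (the deck reaches 42 mm from the axis to the front, 110 mm to the back, 57 mm to each side).
- deck_mouth (a point): Centre of the round hole in the deck, on the spindle axis at the deck's top face (80 mm above the table). The hole is 59 mm wide with a 2 mm chamfer and 12 mm deep; in its middle stands a steel seat, 39 mm wide, its flat top (36 mm wide, edge bevelled) 3 mm below the deck.
- spindle_tip (a point): Upper end of the bare steel spindle, 52 mm above the deck (132 mm above the table). The spindle is 10 mm thick and rises from the middle of the seat; its last 12 mm are a cone, 3 mm wide at the tip.
- throat_ring_wide: Black throat ring with the LARGE opening (50 mm; 46 mm at the foot), loose, lying flange up. Flange 66 mm across, 8 mm thick; below it a spigot 54 mm across, 7 mm long, tapered to 50 mm at the foot, which drops into the deck hole so that the flange lies on the deck. Origin: centre of the spigot's underside (flange 7 to 15 mm above it); z up. Seated, the origin is 7 mm below the deck's top.
- throat_ring_narrow: The other black throat ring, the same outside, but with a SMALL opening of 26 mm: not wanted, stays where it lies. Origin as for the first ring.
- drum: Black rubber sanding drum, loose, standing upright: a cylinder 29 mm across, 37 mm tall, bevelled at the top, with a steel core and a 13.6 mm bore right through. Origin: centre of its underside; z up. Seated, it stands on the sander's seat, origin 3 mm below the deck's top.
- sleeve: Sanding sleeve, loose, standing upright: a stiff red-brown tube 37 mm across, 32 mm inside, 37 mm tall, open at both ends. Origin: centre of its lower end; z up along the tube. Seated, it surrounds the drum and stands on the sander's seat, origin 3 mm below the deck's top.
- clamp_knob: Clamp knob, loose, standing on its flange: steel flange 39 mm across, 6 mm thick, above it a black ribbed grip 34 mm across; 28 mm tall in all. A plain 13.6 mm bore, open below and 20 mm deep, slips over the spindle's end (nothing to screw). Origin: centre of its underside; z up. Seated, its flange lies on the drum, origin 34 mm above the deck's top.
- eyelet_press: Tall green hand press with an upright lever (0.58 m high), fixed on the table to the left of the sander: an obstacle to keep the arm and gripper clear of. Origin at the centre of its base plate, which is about 120 x 200 mm; its lever and ram stand some 50 mm nearer the sander than that.
There are look-alikes about, which are no part of the job. What is shaped like the clamp_knob but purple is not meant.

How it is judged:
By the outcome, as a careful person would: the job done as asked, in the order asked, and still so for the second after the job is handed in, with the robot touching nothing.
It also fails if it takes over 112 s, if anything falls off the work surface, if the arm or the gripper's body presses on something with over 40 N, if the wrist force passes 120 N, or if a joint passes its speed limit or range.

ROBOT

A 6-joint arm with a two-finger parallel gripper is mounted at the origin on the work surface; the furniture and walls round the work are solid. World frame = base frame: x ahead of the robot, y to its left, z up, the work surface at z = 0. Lengths are in m, angles in rad, forces in N, time in s.
With the tool pointing down it reaches from about 0.2 to 0.875 m from the base axis. Payload 3.4 kg.
Tool frame: the origin (TCP) lies midway between the tips of the shut fingers; the grasp point (between the pads) lies 19 mm behind it; z points along the fingers, y is the line along which they close (so a half turn about z gives the same grasp; the last joint's range is limited). The gripper opens to 94 mm and grips with 3 to 60 N. Pads are 16 mm wide; open, the fingers measure 119 mm over their backs; the gripper's body (75 mm by 177 mm) begins 78 mm behind the grasp point.
Start: joints at [1.195, 0.276, 1.505, -0, 1.361, -0.121], TCP at [0.145, 0.556, 0.205] pointing down, gripper open.
Joint ranges: [-2.89, 2.89], [-0.75, 2.08], [0.22, 2.7], [-1.18, 4.32], [0.11, 2.71], [-2.7, 2.7]. Speed limits (rad/s): [2.57, 2.57, 3.14, 3.14, 3.14, 3.14].

INTERFACE

Orientations are given as a rotation vector (axis times angle).
In Python, from cell import arm, optics, order gives the robot as it stands.
- The arm moves only by the tool arm_command, never from a script. Its argument "moves" is a list of rows, each a list of 7 numbers: the shift along the tool's x, y, z in m, then the turn, a rotation vector about the tool's x, y, z in rad, then the finger opening in m, from 0 to 0.094. In form: [[tx, ty, tz, rx, ry, rz, grip], ...]. A call has 1 to 5 rows; each row shifts and turns the commanded pose from where the row before left it, along the tool's axes as they then stand; what a row does not reach is not made up. A row lasts 1/12 s, in which the tool goes at most 41.7 mm and 7.16 degrees, less where a joint would pass 70% of its speed; a pose out of reach is approached as far as the arm can. A call with a gripper value outside its range is refused whole. The fingers move at their own pace and stop on an object; "grip_force" is the grip in N (left out, the last holds). Time passes only in rows, so rows that do not move let the fingers close. It gives the time, the measured TCP pose, the force, the opening and the grip force at its end, in the units of the state.
- arm.get_state(): the state, without advancing time (a new reading comes with each control period).
- optics.camera(name): name is "side" or "top" or "wrist"; returns a dict with "pixels" (480x640x3 uint8, red, green, blue), "fx", "fy", "cx", "cy" (pixels), "R" (3x3) and "t" (3): a world point X has camera coordinates R X + t. Camera axes: x right, y down, z forward; pixel columns grow to the right and rows downward; lengths in m; the calibration is good to about 2 mm. A picture is of the moment at which its call begins. There is no depth.
- order.hand_in(): hands the job in; it is judged then, once.
The state is a dict: "time_s": time; "joint_positions": joint angles; "qd": joint speeds; "effort": joint torques, N m; "ee_pos": TCP position; "eef_rot": TCP orientation; "contact_force": force on the tool from outside, world axes, zero at the start; "torque": the same for the moment, N m; "grip_width": opening from 0.0 (shut) to 1.0 (fully open); "grip_force": force on a finger pad.
Only numpy, scipy, OpenCV 4.12 (cv2) and the standard library are available. Lean on these libraries where they do the work, as an engineer would, in place of code of your own. Each camera call takes 0.05 s, during which the arm holds its last target. There are 200 camera calls.

## Working session

There is one attempt and no reset: what is moved stays moved. The work goes in short steps, Python scripts to look and compute and a tool call to move; the robot and the scene stay as the last step left them, time stands still between calls to the robot, and variables do not carry over. Pictures are saved under pics/ and viewed, at most 14 in all, crops included, and the job is handed in when it is done.

Besides the shell and the picture viewer there is one more tool, called as name(argument=value, ...), one argument or row to a line, values as JSON. arm_command: Moves the arm, as the interface text tells. Its arguments: {"type":"object","properties":{"moves":{"type":"array","items":{"type":"array","items":{"type":"number"}}},"grip_force":{"type":"number"}},"required":["moves"]}

```bash
mkdir -p pics; ls; cat > h.py <<'E'
import numpy as np, cv2
from cell import arm, optics, order
def shot(n,f=None):
    c=optics.camera(n)
    if f: cv2.imwrite('pics/'+f,c['pixels'][:,:,::-1])
    return c
def ray(c,u,v,z):
    R=np.array(c['R']);t=np.array(c['t'])
    d=R.T@np.array([(u-c['cx'])/c['fx'],(v-c['cy'])/c['fy'],1]);o=-R.T@t
    return o+d*(z-o[2])/d[2]
def proj(c,X):
    p=np.array(c['R'])@np.array(X)+np.array(c['t'])
    return np.array([c['fx']*p[0]/p[2]+c['cx'],c['fy']*p[1]/p[2]+c['cy']])
E
python3 - <<'E'
from h import *
for n in ['top','side','wrist']:
    c=shot(n,n+'0.png'); R=np.array(c['R']); print(n,c['fx'],c['cx'],c['cy'],(-R.T@np.array(c['t'])).round(3),R.round(2).tolist())
print(arm.get_state())
E
```

```text
pics
top 600.2982070552234 315.85887562750145 237.7363029917253 [ 0.442 -0.207  0.963] [[-0.02, -1.0, -0.03], [-1.0, 0.02, -0.06], [0.06, 0.03, -1.0]]
side 512.2636885669117 319.3542615444672 236.8623408702456 [ 0.239 -0.899  0.505] [[0.93, -0.36, 0.01], [-0.17, -0.45, -0.88], [0.32, 0.82, -0.48]]
wrist 406.5822677291334 321.86409814647084 241.43117961864544 [0.08  0.573 0.384] [[0.25, 0.97, -0.0], [0.94, -0.24, 0.23], [0.22, -0.06, -0.97]]
{'time_s': 0.15, 'joint_positions': array([ 1.19498891e+00,  2.76435545e-01,  1.50578022e+00,  2.91156399e-05,
        1.36068244e+00, -1.20990593e-01]), 'qd': array([-0.00062821, -0.00303953, -0.00351816, -0.00092058,  0.00043777,
       -0.00145537]), 'effort': array([ 1.95778492e-03, -4.04929841e+01, -2.37429607e+01,  7.04127015e-02,
        3.15142481e-02, -1.15770999e-04]), 'ee_pos': array([0.14478415, 0.55607036, 0.20483628]), 'eef_rot': array([-3.99148412e-01, -3.11578097e+00,  1.97659855e-03]), 'contact_force': array([ 0.09703604, -0.07023122, -0.27002428]), 'torque': array([-0.07060874,  0.03379962,  0.01175938]), 'grip_force': 0.0, 'grip_width': 1.0023467826900294}
```

View pics/top0.png

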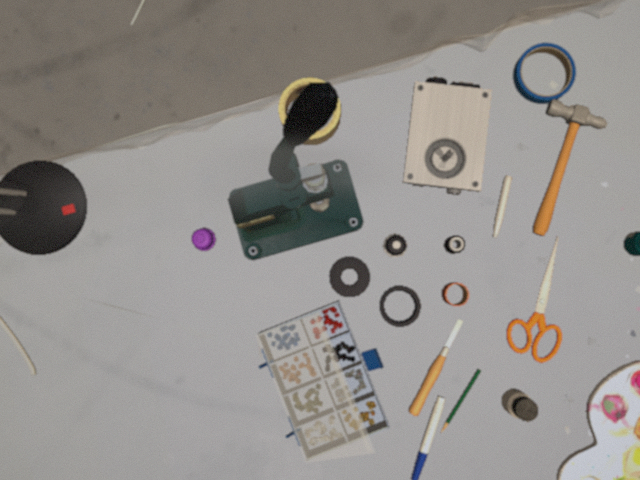

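View pics/side0.png

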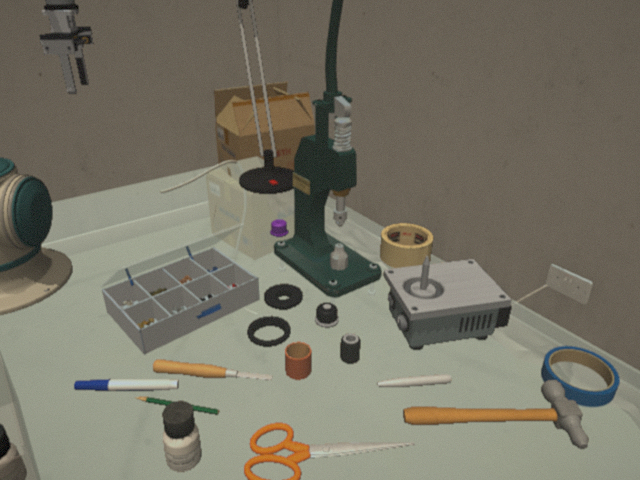

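The wide ring could be taken for the narrow one: they sit in the top view at (400,306) and (349,276), and the wide opening is the thin one at (400,306). The knob candidates are black at (396,244) and purple at (203,238), so black. The drum is at (456,243), where the bottle cap at (520,404) is a look-alike. The sleeve is at (455,294), where the tape rolls at (545,72) and (310,110) are look-alikes. The sander's spindle is near (445,157).

```bash
python3 - <<'E'
from h import *
im=cv2.imread('pics/top0.png')[60:340,320:520]
im=cv2.resize(im,None,fx=3,fy=3,interpolation=cv2.INTER_CUBIC)[:,:]
cv2.imwrite('pics/crop1.png',cv2.resize(im,(428,600)))
c=shot('top'); g=cv2.cvtColor(c['pixels'],cv2.COLOR_RGB2GRAY); hsv=cv2.cvtColor(c['pixels'],cv2.COLOR_RGB2HSV)
for lab,m in (('dark',g<90),('red',(hsv[...,1]>100)&((hsv[...,0]<12)))):
    cs,_=cv2.findContours(m.astype(np.uint8),cv2.RETR_EXTERNAL,cv2.CHAIN_APPROX_NONE)
    for k in cs:
        (u,v),r=cv2.minEnclosingCircle(k)
        if 7<r<40 and 320<u<520 and 60<v<340: 
            (eu,ev),ax,_=cv2.fitEllipse(k)
            print(lab,round(u),round(v),round(r,1),'ell',round(eu,1),round(ev,1),np.round(ax,1),[ray(c,eu,ev,z)[:2].round(4).tolist() for z in (.008,.015,.03)])
E
```

```text
dark 332 321 9.9 ell 332.0 323.1 [10.6 18.6] [[0.3647, -0.1996], [0.3653, -0.1997], [0.3665, -0.1998]]
dark 400 306 20.3 ell 399.5 305.7 [39.1 39.5] [[0.3906, -0.3066], [0.391, -0.3058], [0.3918, -0.3043]]
dark 458 294 9.6 ell 444.8 291.2 [26.5 41.9] [[0.4121, -0.3782], [0.4124, -0.3769], [0.4128, -0.3742]]
dark 448 292 9.6 ell 479.8 297.5 [36.5 74.7] [[0.4015, -0.4326], [0.4018, -0.431], [0.4024, -0.4274]]
dark 349 276 20.0 ell 349.1 276.3 [38.6 39. ] [[0.4381, -0.2281], [0.4382, -0.2279], [0.4382, -0.2276]]
dark 452 244 8.5 ell 455.3 243.9 [16.3 20.9] [[0.4865, -0.397], [0.4862, -0.3956], [0.4855, -0.3926]]
dark 395 245 10.4 ell 395.1 244.5 [19.2 20.1] [[0.4872, -0.3021], [0.4869, -0.3014], [0.4862, -0.2999]]
dark 452 158 16.6 ell 440.3 158.5 [39.1 45.1] [[0.6234, -0.3775], [0.6221, -0.3762], [0.6192, -0.3735]]
dark 331 132 7.1 ell 330.8 132.8 [ 2.2 13.1] [[0.6694, -0.2033], [0.6677, -0.2034], [0.6642, -0.2034]]
dark 465 84 14.1 ell 464.8 84.3 [ 2.4 27.4] [[0.7429, -0.4201], [0.7407, -0.4185], [0.736, -0.4152]]
dark 436 82 10.1 ell 437.0 80.0 [ 4.8 21.5] [[0.7512, -0.376], [0.749, -0.3747], [0.7441, -0.3721]]
red 512 329 11.4 ell 447.5 253.7 [ 60.6 186. ] [[0.4711, -0.3842], [0.4709, -0.3829], [0.4705, -0.3801]]
red 332 321 9.6 ell 331.9 323.0 [11.8 16.6] [[0.365, -0.1994], [0.3655, -0.1995], [0.3667, -0.1996]]
red 456 294 12.7 ell 455.7 293.9 [21.7 24.1] [[0.4076, -0.3951], [0.4079, -0.3937], [0.4084, -0.3908]]
```

View pics/crop1.png

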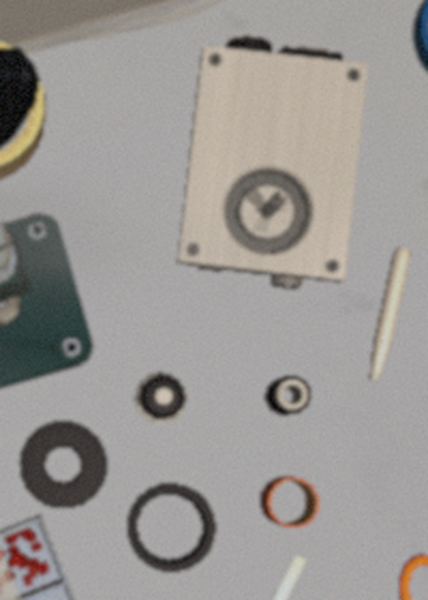

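```bash
python3 - <<'E'
from h import *
c=shot('top'); s=shot('side')
for n,u,v,z in [('hole',444.8,158.1,.08),('hole-c',445,158,.08),('pressBL',254,258,.02),('pressTR',345,161,.02),('pressBR',361,225,.02),('levertip',318,95,.57),('leverbase',284,170,.35),('lamp',40,207,.3),('lamp0',40,207,.0),('purple',203,238,.03),('trayTR',338,301,.04),('trayBR',387,427,.04)]:
    print(n,ray(c,u,v,z).round(3))
for n,u,v,z in [('creambox corner',215,245,0),('cream bottom',255,253,0),('sewing',40,290,0),('tip',426,258,.132),('ram tip',340,225,.15),('lamp',268,180,.3)]:
    print('side',n,ray(s,u,v,z).round(3))
R=np.array(s['R']);o=-R.T@s['t'];Rt=np.array(c['R']);ot=-Rt.T@c['t']
# two view spindle tip / lamp / lever knob
def tri(a,b):
    d1=R.T@np.array([(a[0]-s['cx'])/s['fx'],(a[1]-s['cy'])/s['fy'],1]);d2=Rt.T@np.array([(b[0]-c['cx'])/c['fx'],(b[1]-c['cy'])/c['fy'],1])
    k=np.linalg.lstsq(np.stack([d1,-d2],1),ot-o,rcond=None)[0];return (o+d1*k[0]).round(3),(ot+d2*k[1]).round(3)
print('lamp',tri((268,181),(40,207)))
E
python3 - <<'E'
import sys;sys.path.insert(0,'.')
from h import *
im=cv2.imread('pics/side0.png')[240:360,360:520]
cv2.imwrite('pics/crop2.png',cv2.resize(im,None,fx=4,fy=4,interpolation=cv2.INTER_CUBIC))
E
```

```text
hole [ 0.61  -0.371  0.08 ]
hole-c [ 0.61  -0.371  0.08 ]
pressBL [ 0.47  -0.079  0.02 ]
pressTR [ 0.621 -0.225  0.02 ]
pressBR [ 0.518 -0.248  0.02 ]
levertip [ 0.561 -0.197  0.57 ]
leverbase [ 0.55  -0.156  0.35 ]
lamp [0.523 0.125 0.3  ]
lamp0 [0.56  0.275 0.   ]
purple [ 0.502 -0.     0.03 ]
trayTR [ 0.401 -0.21   0.04 ]
trayBR [ 0.211 -0.28   0.04 ]
side creambox corner [ 0.365 -0.002  0.   ]
side cream bottom [ 0.431 -0.059  0.   ]
side sewing [ 0.055 -0.052  0.   ]
side tip [ 0.603 -0.376  0.132]
side ram tip [ 0.515 -0.273  0.15 ]
side lamp [ 0.368 -0.418  0.3  ]
lamp (array([0.553, 0.276, 0.001]), array([0.56 , 0.275, 0.001]))
```

View pics/crop2.png

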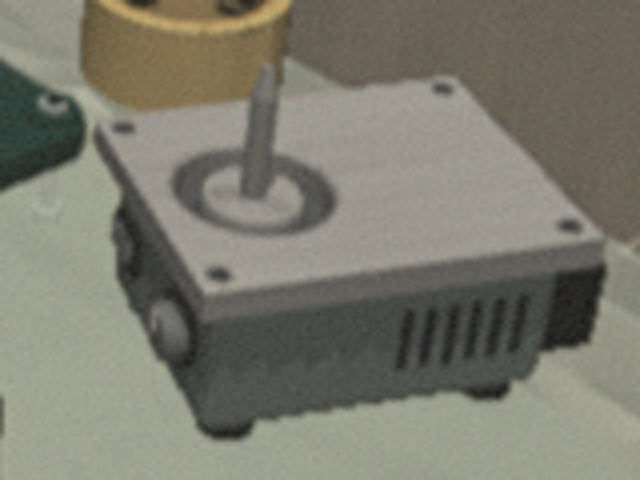

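arm_command(
  moves=[
    [0, 0, 0, 0, 0, 0.12, 0.094],
    [0, 0, 0, 0, 0, 0.12, 0.094],
    [0, 0, 0, 0, 0, 0.12, 0.094],
    [0, 0, 0, 0, 0, 0.12, 0.094],
    [0, 0, 0, 0, 0, 0.12, 0.094],
  ],
  grip_force=15,
)

```text
time_s: 0.72
ee_pos: [0.1449, 0.5564, 0.2054]
eef_rot: [-1.311, -2.855, 0.0]
contact_force: [-0.2, 0.2, -0.7]
grip_width: 1.002
grip_force: 0.0
```

arm_command(
  moves=[
    [0, 0, 0, 0, 0, 0.12, 0.094],
    [0, 0, 0, 0, 0, 0.12, 0.094],
    [0, 0, 0, 0, 0, 0.12, 0.094],
    [0, 0, 0, 0, 0, 0.12, 0.094],
    [0, 0, 0, 0, 0, 0.12, 0.094],
  ],
)

```text
time_s: 1.13
ee_pos: [0.1449, 0.5564, 0.2054]
eef_rot: [2.096, 2.34, -0.0]
contact_force: [0.1, 0.7, -0.0]
grip_width: 1.001
grip_force: 0.0
```

arm_command(
  moves=[
    [0, 0, 0, 0, 0, 0.116, 0.094],
    [0, 0, 0, 0, 0, 0, 0.094],
  ],
)

```text
time_s: 1.3
ee_pos: [0.145, 0.5564, 0.2054]
eef_rot: [2.223, 2.219, -0.0]
contact_force: [-0.3, -0.9, -0.1]
grip_width: 1.0
grip_force: 0.0
```

The crop shows the spindle tip at side (426,256) and the hole centre at (423,289), on a level deck. Next is the traverse towards the wide ring.

arm_command(
  moves=[
    [-0.037, 0.0137, 0, 0, 0, 0, 0.094],
    [-0.037, 0.0137, 0, 0, 0, 0, 0.094],
    [-0.037, 0.0137, 0, 0, 0, 0, 0.094],
    [-0.037, 0.0137, 0, 0, 0, 0, 0.094],
    [-0.037, 0.0137, 0, 0, 0, 0, 0.094],
  ],
)

```text
time_s: 1.72
ee_pos: [0.2135, 0.3698, 0.2054]
eef_rot: [2.216, 2.226, 0.0]
contact_force: [0.8, -0.6, 0.3]
grip_width: 1.002
grip_force: 0.0
```

arm_command(
  moves=[
    [-0.037, 0.0137, 0, 0, 0, 0, 0.094],
    [-0.037, 0.0137, 0, 0, 0, 0, 0.094],
    [-0.037, 0.0137, 0, 0, 0, 0, 0.094],
    [-0.037, 0.0137, 0, 0, 0, 0, 0.094],
    [-0.037, 0.0137, 0, 0, 0, 0, 0.094],
  ],
)

```text
time_s: 2.13
ee_pos: [0.282, 0.1848, 0.2057]
eef_rot: [2.216, 2.226, 0.002]
contact_force: [0.4, 0.4, -0.5]
grip_width: 1.0
grip_force: 0.0
```

arm_command(
  moves=[
    [-0.037, 0.0137, 0, 0, 0, 0, 0.094],
    [-0.037, 0.0137, 0, 0, 0, 0, 0.094],
    [-0.037, 0.0137, 0, 0, 0, 0, 0.094],
    [-0.037, 0.0137, 0, 0, 0, 0, 0.094],
    [-0.037, 0.0137, 0, 0, 0, 0, 0.094],
  ],
)

```text
time_s: 2.55
ee_pos: [0.3506, -0.0005, 0.2059]
eef_rot: [2.218, 2.224, 0.002]
contact_force: [1.6, 0.1, 0.5]
grip_width: 1.002
grip_force: 0.0
```

arm_command(
  moves=[
    [-0.038, 0.005, 0, 0, 0, 0, 0.094],
    [-0.038, 0.005, 0, 0, 0, 0, 0.094],
    [-0.038, 0.005, 0, 0, 0, 0, 0.094],
    [-0.038, 0.005, 0, 0, 0, 0, 0.094],
  ],
)

```text
time_s: 2.88
ee_pos: [0.3702, -0.1526, 0.2057]
eef_rot: [2.218, 2.224, 0.001]
contact_force: [-0.3, -0.0, -0.4]
grip_width: 0.999
grip_force: 0.0
```

arm_command(
  moves=[
    [-0.038, 0.005, 0, 0, 0, 0, 0.094],
    [-0.038, 0.005, 0, 0, 0, 0, 0.094],
    [-0.038, 0.005, 0, 0, 0, 0, 0.094],
    [-0.038, 0.005, 0, 0, 0, 0, 0.094],
    [0, 0, 0, 0, 0, 0, 0.094],
  ],
)

```text
time_s: 3.3
ee_pos: [0.3917, -0.3099, 0.2051]
eef_rot: [2.22, 2.217, -0.004]
contact_force: [-0.9, -0.5, 0.2]
grip_width: 1.001
grip_force: 0.0
```

```bash
python3 - <<'E'
from h import *
s=arm.get_state();print(s['ee_pos'],s['joint_positions'].round(2),s['contact_force'])
c=shot('wrist','w1.png')
for n,X in dict(ring=(.391,-.306,.015),sleeve=(.408,-.39,.037),drum=(.486,-.392,.037),knob=(.487,-.30,.028)).items(): print(n,proj(c,X).round())
E
```

```text
[ 0.39166276 -0.30988718  0.20509862] [-0.81  0.16  1.66 -0.    1.32 -0.8 ] [-0.86269192 -0.52066932  0.24714975]
ring [322. 213.]
sleeve [340. 308.]
drum [425. 310.]
knob [430. 209.]
```

View pics/w1.png

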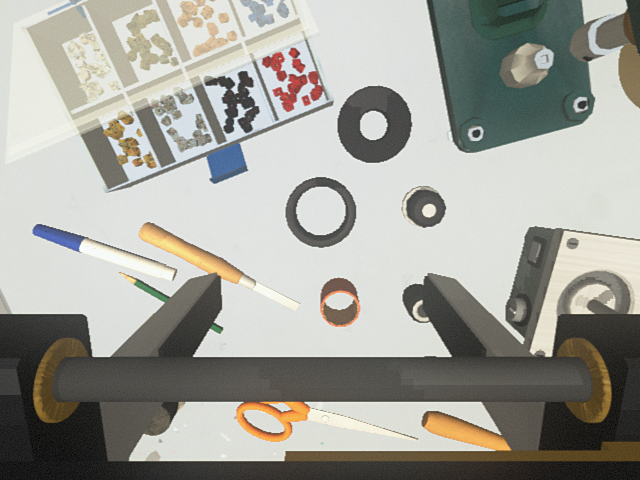

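Wrist view: wide ring at (321,212), narrow ring (374,124), black knob (424,206), sleeve (340,302), drum (418,303, half hidden by the finger). These match the estimates.

```bash
python3 - <<'E'
from h import *
c=shot('wrist'); g=cv2.cvtColor(c['pixels'],cv2.COLOR_RGB2GRAY); hsv=cv2.cvtColor(c['pixels'],cv2.COLOR_RGB2HSV)
for lab,m,zs in (('dark',g<90,(.015,.028)),('red',(hsv[...,1]>90)&(hsv[...,0]<14),(.037,.0185))):
    cs,_=cv2.findContours(m.astype(np.uint8),cv2.RETR_EXTERNAL,cv2.CHAIN_APPROX_NONE)
    for k in cs:
        (u,v),r=cv2.minEnclosingCircle(k)
        if 14<r<60 and 250<u<470 and 60<v<340:
            e,ax,_=cv2.fitEllipse(k); print(lab,np.round(e,1),np.round(ax,1),[ray(c,*e,z)[:2].round(4).tolist() for z in zs])
E
```

```text
dark [426.4 212.9] [35.2 37.7] [[0.486, -0.3007], [0.4826, -0.2985]]
dark [323.2 216.3] [60.5 65. ] [[0.3912, -0.3038], [0.3912, -0.3015]]
dark [375.2 129.5] [71.9 74.8] [[0.4368, -0.2268], [0.4352, -0.2272]]
red [341.  312.8] [36.6 38.6] [[0.4075, -0.3896], [0.4085, -0.3976]]
red [291.4  97. ] [23.7 37.9] [[0.3655, -0.2021], [0.3641, -0.2001]]
red [277.3  71.2] [20. 27.] [[0.3545, -0.1826], [0.3526, -0.1796]]
```

arm_command(
  moves=[
    [0.005, -0.001, 0.038, 0, 0, 0, 0.094],
    [0, 0, 0.04, 0, 0, 0, 0.094],
    [0, 0, 0.04, 0, 0, 0, 0.094],
    [0, 0, 0.04, 0, 0, 0, 0.094],
    [0, 0, 0.039, 0, 0, 0, 0.094],
  ],
)

```text
time_s: 3.82
ee_pos: [0.3892, -0.2955, 0.0076]
eef_rot: [2.217, 2.225, 0.001]
contact_force: [-0.3, 0.3, -0.3]
grip_width: 0.996
grip_force: 0.0
```

arm_command(
  moves=[
    [0, 0, 0, 0, 0, 0, 0.094],
    [0, 0, 0, 0, 0, 0, 0.06],
    [0, 0, 0, 0, 0, 0, 0.06],
    [0, 0, 0, 0, 0, 0, 0.06],
    [0, 0, 0, 0, 0, 0, 0.06],
  ],
  grip_force=15,
)

```text
time_s: 4.23
ee_pos: [0.391, -0.2987, 0.0109]
eef_rot: [2.217, 2.218, 0.0]
contact_force: [-0.6, -0.3, -0.7]
grip_width: 0.749
grip_force: 0.0
```

arm_command(
  moves=[
    [0, 0, 0, 0, 0, 0, 0.06],
    [0, 0, 0, 0, 0, 0, 0.06],
    [0, 0, 0, 0, 0, 0, 0.06],
  ],
)

```text
time_s: 4.48
ee_pos: [0.3908, -0.2987, 0.0104]
eef_rot: [2.219, 2.218, 0.001]
contact_force: [0.3, 0.6, 8.2]
grip_width: 0.699
grip_force: 16.0
```

arm_command(
  moves=[
    [0, 0, 0, 0, 0, 0, 0.075],
    [0, 0, 0, 0, 0, 0, 0.075],
    [-0.003, 0, 0, 0, 0, 0, 0.075],
    [-0.003, 0, 0, 0, 0, 0, 0.075],
    [0, 0, 0, 0, 0, 0, 0.075],
  ],
)

```text
time_s: 4.9
ee_pos: [0.3896, -0.3043, 0.0084]
eef_rot: [2.221, 2.221, -0.0]
contact_force: [0.2, -0.5, -0.0]
grip_width: 0.797
grip_force: 0.0
```

```bash
python3 - <<'E'
from h import *
c=shot('wrist','w2.png');s=arm.get_state();print(s['ee_pos'],s['contact_force'],s['grip_width'])
c=shot('top','t2.png')
E
```

```text
[ 0.38948038 -0.30397199  0.00833625] [-0.09925267 -0.4095089  -0.27096934] 0.801253108898125
```

View pics/w2.png

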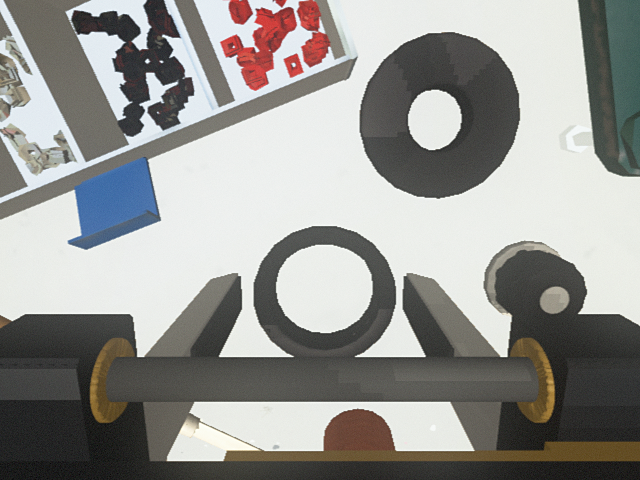

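```bash
python3 - <<'E'
from h import *
c=shot('wrist'); s=arm.get_state();print(s['ee_pos'])
print(ray(c,325,291,.015), ray(c,239,275,.01),ray(c,405,275,.01),proj(c,s['ee_pos']))
for e in ((395,290),(254,290),(324,226)): print(ray(c,*e,.015).round(4))
E
```

```text
[ 0.38929486 -0.303521    0.00823135]
[ 0.39006048 -0.30113849  0.015     ] [ 0.35069032 -0.29524119  0.01      ] [ 0.42672017 -0.29523018  0.01      ] [323.25235516 290.73530955]
[ 0.4215 -0.3007  0.015 ]
[ 0.3582 -0.3007  0.015 ]
[ 0.3896 -0.2714  0.015 ]
```

Close view: the ring is centred at (325,291), between the fingers and aligned with the TCP. I'm gripping and lifting.

arm_command(
  moves=[
    [0, 0, 0, 0, 0, 0, 0.06],
    [0, 0, 0, 0, 0, 0, 0.06],
    [0, 0, 0, 0, 0, 0, 0.06],
    [0, 0, 0, 0, 0, 0, 0.06],
    [0, 0, 0, 0, 0, 0, 0.06],
  ],
  grip_force=20,
)

```text
time_s: 5.47
ee_pos: [0.3894, -0.3034, 0.0084]
eef_rot: [-2.221, -2.221, -0.0]
contact_force: [0.2, -0.0, -0.4]
grip_width: 0.704
grip_force: 20.0
```

arm_command(
  moves=[
    [0, 0, -0.015, 0, 0, 0, 0.06],
    [0, 0, -0.04, 0, 0, 0, 0.06],
    [0, 0, -0.04, 0, 0, 0, 0.06],
    [0, 0, -0.04, 0, 0, 0, 0.06],
    [0, 0, -0.02, 0, 0, 0, 0.06],
  ],
)

```text
time_s: 5.88
ee_pos: [0.3909, -0.3049, 0.168]
eef_rot: [2.216, 2.217, -0.0]
contact_force: [0.1, -0.1, -1.5]
grip_width: 0.705
grip_force: 20.0
```

arm_command(
  moves=[
    [-0.012, 0.036, 0, 0, 0, 0, 0.06],
    [-0.012, 0.036, 0, 0, 0, 0, 0.06],
    [-0.012, 0.036, 0, 0, 0, 0, 0.06],
    [-0.012, 0.036, 0, 0, 0, 0, 0.06],
    [0, 0, 0, 0, 0, 0, 0.06],
  ],
)

```text
time_s: 6.3
ee_pos: [0.54, -0.3539, 0.1621]
eef_rot: [2.216, 2.219, 0.004]
contact_force: [0.5, -0.6, -1.1]
grip_width: 0.703
grip_force: 20.0
```

```bash
python3 - <<'E'
from h import *
c=shot('wrist','w3.png');s=arm.get_state();print(s['ee_pos'],s['contact_force'],s['grip_width'],s['joint_positions'].round(2))
print(proj(c,(.61,-.371,.08)),proj(c,(.606,-.373,.132)))
E
```

```text
[ 0.53613223 -0.35228404  0.16189645] [-0.38848807  1.01950137 -1.00646683] 0.7019491198628093 [-0.69  0.4   1.42  0.    1.32 -0.69]
[426.18169938 271.97622099] [442.70049445 304.46025465]
```

View pics/w3.png

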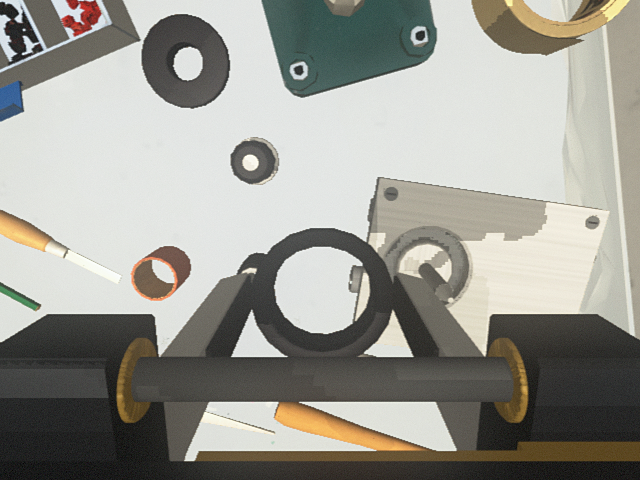

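Wrist view: the ring is held level at (324,290), the deck hole is near (427,268) and the spindle tip near (447,299). I'm moving over the spindle.

arm_command(
  moves=[
    [-0.009, 0.037, 0, 0, 0, 0, 0.06],
    [-0.009, 0.037, 0, 0, 0, 0, 0.06],
    [0, 0, 0, 0, 0, 0, 0.06],
    [0, 0, 0, 0, 0, 0, 0.06],
    [0, 0, 0, 0, 0, 0, 0.06],
  ],
)

```text
time_s: 6.77
ee_pos: [0.6058, -0.3688, 0.1629]
eef_rot: [-2.219, -2.219, 0.001]
contact_force: [0.1, 0.0, -0.7]
grip_width: 0.703
grip_force: 20.0
```

```bash
python3 - <<'E'
from h import *
c=shot('wrist','w4.png');s=arm.get_state();print(s['ee_pos'],s['contact_force'],s['grip_width'],s['joint_positions'].round(2))
print(proj(c,(.61,-.371,.08)),proj(c,(.61,-.371,.132)))
im=cv2.imread('pics/w4.png')[200:400,220:440];cv2.imwrite('pics/w4c.png',cv2.resize(im,None,fx=2.5,fy=2.5))
E
```

```text
[ 0.60562024 -0.36891638  0.16331219] [ 0.34711002 -0.31543075 -0.87297371] 0.6991386874424839 [-0.64  0.5   1.25 -0.    1.39 -0.64]
[329.6152858 250.7024401] [331.10314905 274.99405181]
```

View pics/w4c.png

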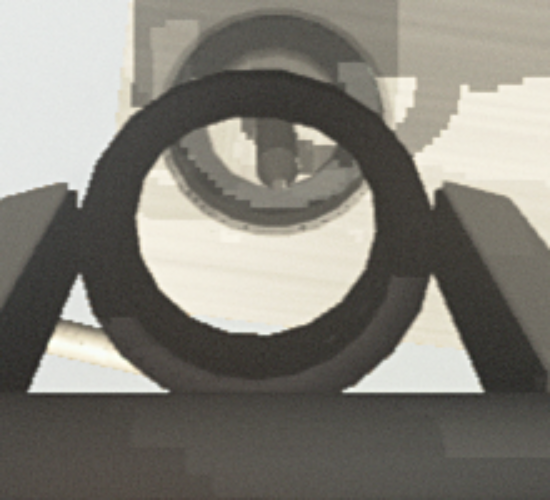

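The crop shows the hole centre at full-frame (330,248) and the tip at (331,273), so the axis is about (0.610, -0.370). I'm correcting and descending.

arm_command(
  moves=[
    [-0.001, 0.0045, 0, 0, 0, 0, 0.06],
    [0, 0, 0.03, 0, 0, 0, 0.06],
    [0, 0, 0.03, 0, 0, 0, 0.06],
    [0, 0, 0.012, 0, 0, 0, 0.06],
    [0, 0, 0, 0, 0, 0, 0.06],
  ],
)

```text
time_s: 7.23
ee_pos: [0.6091, -0.3689, 0.0881]
eef_rot: [-2.217, -2.216, 0.002]
contact_force: [-0.4, 1.0, -1.9]
grip_width: 0.701
grip_force: 20.0
```

arm_command(
  moves=[
    [0, 0, 0.003, 0, 0, 0, 0.06],
    [0, 0, 0.002, 0, 0, 0, 0.06],
    [0, 0, 0.002, 0, 0, 0, 0.06],
    [0, 0, 0, 0, 0, 0, 0.06],
    [0, 0, 0, 0, 0, 0, 0.06],
  ],
)

```text
time_s: 7.65
ee_pos: [0.6124, -0.3709, 0.0855]
eef_rot: [2.22, 2.22, 0.001]
contact_force: [-0.7, 0.7, -0.5]
grip_width: 0.702
grip_force: 20.0
```

arm_command(
  moves=[
    [0, 0, 0.001, 0, 0, 0, 0.06],
    [0, 0, 0.001, 0, 0, 0, 0.06],
    [0, 0, 0.001, 0, 0, 0, 0.06],
    [0, 0, 0, 0, 0, 0, 0.06],
    [0, 0, 0, 0, 0, 0, 0.06],
  ],
)

```text
time_s: 8.07
ee_pos: [0.6119, -0.3704, 0.0814]
eef_rot: [-2.221, -2.221, -0.0]
contact_force: [0.3, 0.8, 0.3]
grip_width: 0.701
grip_force: 20.0
```

arm_command(
  moves=[
    [0, 0, 0.001, 0, 0, 0, 0.06],
    [0, 0, 0, 0, 0, 0, 0.06],
    [0, 0, 0, 0, 0, 0, 0.06],
  ],
)

```text
time_s: 8.32
ee_pos: [0.612, -0.3704, 0.0813]
eef_rot: [2.221, 2.221, 0.0]
contact_force: [-1.3, 1.7, 5.3]
grip_width: 0.7
grip_force: 20.0
```

arm_command(
  moves=[
    [0, 0, 0, 0, 0, 0, 0.094],
    [0, 0, 0, 0, 0, 0, 0.094],
    [0, 0, 0, 0, 0, 0, 0.094],
    [0, 0, -0.01, 0, 0, 0, 0.094],
    [0, 0, -0.03, 0, 0, 0, 0.094],
  ],
)

```text
time_s: 8.73
ee_pos: [0.6091, -0.3687, 0.1158]
eef_rot: [-2.214, -2.214, 0.003]
contact_force: [0.9, 0.3, -0.8]
grip_width: 0.993
grip_force: 0.0
```

arm_command(
  moves=[
    [0, 0, -0.035, 0, 0, 0, 0.094],
    [0, 0, -0.02, 0, 0, 0, 0.094],
    [0.005, -0.035, 0, 0, 0, 0, 0.094],
    [0, 0, 0, 0, 0, 0, 0.07],
    [0, 0, 0, 0, 0, 0, 0.07],
  ],
)

```text
time_s: 9.15
ee_pos: [0.5755, -0.3653, 0.1762]
eef_rot: [-2.222, -2.22, 0.0]
contact_force: [1.2, 0.4, 0.8]
grip_width: 0.893
grip_force: 0.0
```

```bash
python3 - <<'E'
from h import *
c=shot('wrist','w5.png');s=arm.get_state();print(s['ee_pos'],s['contact_force'],s['grip_width'])
print(proj(c,(.61,-.37,.088)))
for X in ((.41,-.39,.037),(.486,-.393,.037),(.485,-.3,.028)): print(proj(c,X))
cv2.imwrite('pics/s5.png',cv2.resize(shot('side')['pixels'][220:380,340:540,::-1],None,fx=3,fy=3,interpolation=cv2.INTER_CUBIC))
E
```

```text
[ 0.57661873 -0.36563512  0.17593432] [ 0.32608947 -1.05925204  0.66081613] 0.8497432969290225
[373.70322804 252.16940888]
[119.72590321 259.83439652]
[213.23149876 263.33913789]
[207.51822185 146.25492118]
```

View pics/w5.png

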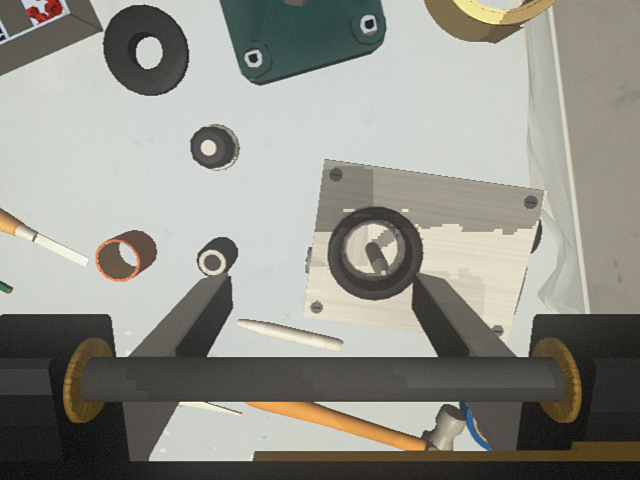

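View pics/s5.png

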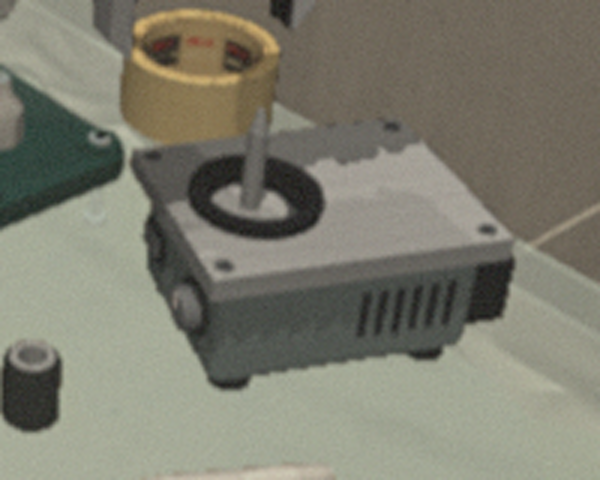

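The ring sits flat and level on the deck, with its centre at wrist (375,253) as predicted. The drum top is at (212,263). Going for the drum.

arm_command(
  moves=[
    [-0.0075, -0.03, 0, 0, 0, 0, 0.06],
    [-0.01, -0.03, 0, 0, 0, 0, 0.06],
    [-0.01, -0.031, 0, 0, 0, 0, 0.06],
    [0, 0, 0.03, 0, 0, 0, 0.06],
    [0, 0, 0.03, 0, 0, 0, 0.06],
  ],
)

```text
time_s: 9.67
ee_pos: [0.4866, -0.3955, 0.1169]
eef_rot: [2.219, 2.215, -0.0]
contact_force: [-0.8, 0.5, -1.5]
grip_width: 0.635
grip_force: 0.0
```

arm_command(
  moves=[
    [0, 0, 0.03, 0, 0, 0, 0.06],
    [0, 0, 0.02, 0, 0, 0, 0.06],
    [0, 0, 0, 0, 0, 0, 0.06],
    [0, 0, 0, 0, 0, 0, 0.06],
  ],
)

```text
time_s: 10.0
ee_pos: [0.4861, -0.3929, 0.0642]
eef_rot: [-2.219, -2.22, -0.0]
contact_force: [0.4, -1.2, 0.5]
grip_width: 0.642
grip_force: 0.0
```

```bash
python3 - <<'E'
from h import *
c=shot('wrist','w6.png');s=arm.get_state();print(s['ee_pos'],s['contact_force'],s['grip_width'])
print(proj(c,(.486,-.393,.037)))
cv2.imwrite('pics/w6c.png',c['pixels'][200:420,200:460,::-1])
E
```

```text
[ 0.48698026 -0.39372527  0.06575496] [0.01320525 0.05869716 0.95924901] 0.6361429030344379
[323.03650814 273.45607072]
```

View pics/w6c.png

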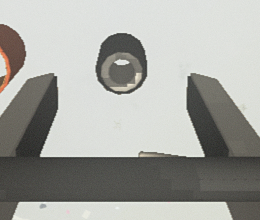

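The drum is centred between the fingers, its top at (322,272). Descending and gripping.

arm_command(
  moves=[
    [0.0005, -0.0005, 0.025, 0, 0, 0, 0.06],
    [0, 0, 0.024, 0, 0, 0, 0.06],
    [0, 0, 0, 0, 0, 0, 0.06],
    [0, 0, 0, 0, 0, 0, 0.06],
    [0, 0, 0, 0, 0, 0, 0.02],
  ],
)

```text
time_s: 10.47
ee_pos: [0.4869, -0.3938, 0.0185]
eef_rot: [2.219, 2.219, 0.0]
contact_force: [-1.0, 0.5, -0.3]
grip_width: 0.599
grip_force: 0.0
```

arm_command(
  moves=[
    [0, 0, 0, 0, 0, 0, 0.02],
    [0, 0, 0, 0, 0, 0, 0.02],
    [0, 0, 0, 0, 0, 0, 0.02],
    [0, 0, 0, 0, 0, 0, 0.02],
    [0, 0, 0, 0, 0, 0, 0.02],
  ],
  grip_force=20,
)

```text
time_s: 10.88
ee_pos: [0.4858, -0.3928, 0.0172]
eef_rot: [2.221, 2.221, 0.0]
contact_force: [-0.0, 0.3, 2.7]
grip_width: 0.292
grip_force: 20.0
```

arm_command(
  moves=[
    [0, 0, -0.02, 0, 0, 0, 0.02],
    [0, 0, -0.04, 0, 0, 0, 0.02],
    [0, 0, -0.04, 0, 0, 0, 0.02],
    [0, 0, -0.04, 0, 0, 0, 0.02],
    [0, 0, -0.02, 0, 0, 0, 0.02],
  ],
)

```text
time_s: 11.3
ee_pos: [0.4869, -0.394, 0.1817]
eef_rot: [2.216, 2.216, 0.0]
contact_force: [-0.2, -0.4, -0.7]
grip_width: 0.294
grip_force: 20.0
```

arm_command(
  moves=[
    [0, 0, 0, 0, 0, 0, 0.02],
    [0.0055, 0.031, 0, 0, 0, 0, 0.02],
    [0.006, 0.031, 0, 0, 0, 0, 0.02],
    [0.006, 0.031, 0, 0, 0, 0, 0.02],
    [0, 0, 0, 0, 0, 0, 0.02],
  ],
)

```text
time_s: 11.72
ee_pos: [0.5831, -0.373, 0.1736]
eef_rot: [-2.218, -2.224, -0.005]
contact_force: [0.3, -0.6, -0.4]
grip_width: 0.292
grip_force: 20.0
```

```bash
python3 - <<'E'
from h import *
c=shot('wrist','w7.png');s=arm.get_state();print(s['ee_pos'],s['contact_force'],s['grip_width'])
print(proj(c,(.61,-.37,.132)),proj(c,(.61,-.37,.088)),proj(c,s['ee_pos']+[0,0,.021]))
E
```

```text
[ 0.58002165 -0.37354133  0.17355432] [-1.25462836  0.40118751 -0.61276709] 0.29324043456641063
[370.57629742 260.46883927] [362.81493822 242.40022957] [316.22550162 309.72318173]
```

View pics/w7.png

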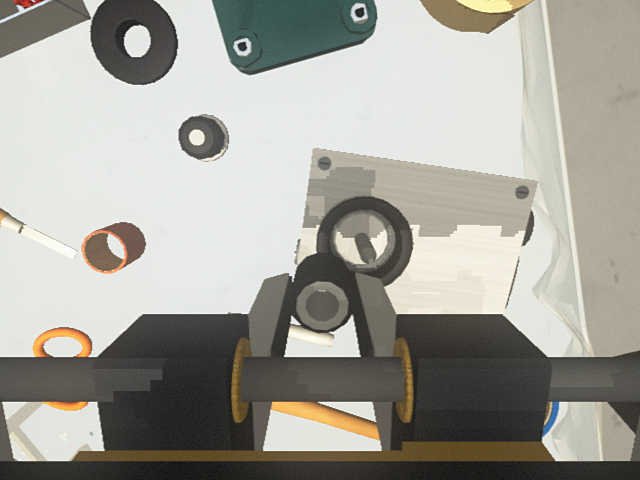

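Drum held at (322,308); spindle tip at (374,263).

```bash
python3 - <<'E'
from h import *
c=shot('wrist');s=arm.get_state();print(s['ee_pos'],s['contact_force'])
g=cv2.imread('pics/w7.png');g2=c['pixels'][:,:,::-1]
print(cv2.phaseCorrelate(np.float32(cv2.cvtColor(g,6)[0:230]),np.float32(cv2.cvtColor(g2,6)[0:230])))
z=s['ee_pos'][2]
d=ray(c,322,308,z+.0205);t=ray(c,374,263,.132);r=ray(c,365,241,.088);print(d,t,r,t-d,d-s['ee_pos'])
E
```

```text
[ 0.57824682 -0.37393991  0.17380833] [-0.59599057 -0.15534927 -0.75329703]
((4.977791977935681, -0.6133414427002037), 0.933112309773763)
[ 0.57942455 -0.37332786  0.19430833] [ 0.60869504 -0.3719375   0.132     ] [ 0.60797656 -0.36950811  0.088     ] [ 0.02927049  0.00139037 -0.06230833] [0.00117773 0.00061205 0.0205    ]
```

arm_command(
  moves=[
    [0.002, 0.033, 0, 0, 0, 0, 0.02],
    [0, 0, 0, 0, 0, 0, 0.02],
    [0, 0, 0.02, 0, 0, 0, 0.02],
    [0, 0, 0.01, 0, 0, 0, 0.02],
    [0, 0, 0, 0, 0, 0, 0.02],
  ],
)

```text
time_s: 12.23
ee_pos: [0.6083, -0.3719, 0.1426]
eef_rot: [-2.217, -2.215, 0.002]
contact_force: [-0.1, -0.2, -1.0]
grip_width: 0.293
grip_force: 20.0
```

arm_command(
  moves=[
    [0, 0, 0.006, 0, 0, 0, 0.02],
    [0, 0, 0.006, 0, 0, 0, 0.02],
    [0, 0, 0, 0, 0, 0, 0.02],
    [0, 0, 0, 0, 0, 0, 0.02],
  ],
)

```text
time_s: 12.57
ee_pos: [0.6111, -0.3729, 0.1344]
eef_rot: [-2.221, -2.221, -0.0]
contact_force: [-0.1, 1.0, -1.1]
grip_width: 0.292
grip_force: 20.0
```

arm_command(
  moves=[
    [0, 0, 0.012, 0, 0, 0, 0.02],
    [0, 0, 0.012, 0, 0, 0, 0.02],
    [0, 0, 0.01, 0, 0, 0, 0.02],
    [0, 0, 0, 0, 0, 0, 0.02],
    [0, 0, 0, 0, 0, 0, 0.02],
  ],
)

```text
time_s: 12.98
ee_pos: [0.6111, -0.3728, 0.0988]
eef_rot: [-2.22, -2.22, 0.0]
contact_force: [-0.6, 1.5, -1.6]
grip_width: 0.29
grip_force: 20.0
```

arm_command(
  moves=[
    [0, 0, 0.003, 0, 0, 0, 0.02],
    [0, 0, 0.001, 0, 0, 0, 0.02],
    [0, 0, 0, 0, 0, 0, 0.02],
    [0, 0, 0, 0, 0, 0, 0.02],
  ],
)

```text
time_s: 13.32
ee_pos: [0.6114, -0.3728, 0.0964]
eef_rot: [-2.221, -2.221, -0.0]
contact_force: [0.2, 1.4, -2.0]
grip_width: 0.292
grip_force: 20.0
```

arm_command(
  moves=[
    [0.001, 0, 0.001, 0, 0, 0, 0.02],
    [0, 0, 0.001, 0, 0, 0, 0.02],
    [0, 0, 0, 0, 0, 0, 0.02],
    [0, 0, 0, 0, 0, 0, 0.02],
  ],
)

```text
time_s: 13.65
ee_pos: [0.6117, -0.3724, 0.0946]
eef_rot: [2.221, 2.221, 0.0]
contact_force: [-0.4, 0.4, -1.0]
grip_width: 0.288
grip_force: 20.0
```

arm_command(
  moves=[
    [0, 0, 0.001, 0, 0, 0, 0.02],
    [0, 0, 0, 0, 0, 0, 0.02],
    [0, 0, 0, 0, 0, 0, 0.02],
  ],
)

```text
time_s: 13.9
ee_pos: [0.6118, -0.3723, 0.0943]
eef_rot: [2.22, 2.221, 0.0]
contact_force: [-0.7, 1.0, 3.6]
grip_width: 0.289
grip_force: 20.0
```

arm_command(
  moves=[
    [0, 0, 0, 0, 0, 0, 0.07],
    [0, 0, 0, 0, 0, 0, 0.07],
    [0, 0, 0, 0, 0, 0, 0.07],
    [0, 0, -0.01, 0, 0, 0, 0.07],
    [0, 0, -0.03, 0, 0, 0, 0.07],
  ],
)

```text
time_s: 14.32
ee_pos: [0.6088, -0.3702, 0.1289]
eef_rot: [-2.214, -2.214, 0.002]
contact_force: [-0.0, 1.0, 0.9]
grip_width: 0.609
grip_force: 0.0
```

arm_command(
  moves=[
    [0, 0, -0.03, 0, 0, 0, 0.07],
    [0, 0, -0.015, 0, 0, 0, 0.07],
    [0.002, -0.037, 0, 0, 0, 0, 0.07],
    [0.002, -0.037, 0, 0, 0, 0, 0.07],
    [0, 0, 0, 0, 0, 0, 0.07],
  ],
)

```text
time_s: 14.73
ee_pos: [0.5306, -0.3664, 0.1788]
eef_rot: [-2.219, -2.215, 0.005]
contact_force: [-0.6, 0.9, -0.2]
grip_width: 0.742
grip_force: 0.0
```

arm_command(
  moves=[
    [0, 0, 0, 0, 0, 0, 0.07],
    [0, 0, 0, 0, 0, 0, 0.07],
  ],
)

```text
time_s: 14.9
ee_pos: [0.5382, -0.3686, 0.1793]
eef_rot: [2.22, 2.219, 0.001]
contact_force: [0.2, -0.4, -0.1]
grip_width: 0.743
grip_force: 0.0
```

```bash
python3 - <<'E'
from h import *
c=shot('wrist','w8.png');s=arm.get_state();print(s['ee_pos'],s['contact_force'],s['grip_width'])
print('pred drum top',proj(c,(.6118,-.372,.114)),'sleeve',proj(c,(.408,-.39,.037)),'knob',proj(c,(.4853,-.3015,.028)))
hsv=cv2.cvtColor(c['pixels'],cv2.COLOR_RGB2HSV);g=cv2.cvtColor(c['pixels'],cv2.COLOR_RGB2GRAY)
for lab,m in (('red',(hsv[...,1]>90)&(hsv[...,0]<14)),('dark',g<90)):
  for k in cv2.findContours(m.astype(np.uint8),0,1)[0]:
    if cv2.contourArea(k)>150 and len(k)>5:
        x,y,w,h=cv2.boundingRect(k)
        if y<310: print(lab,x,y,w,h)
t=shot('top','t8.png');sd=shot('side','s8.png');print(proj(t,(.611,-.371,.114)),proj(sd,(.611,-.371,.114)))
# montage
a=cv2.imread('pics/w8.png')[0:330]; b=cv2.resize(cv2.imread('pics/s8.png')[230:310,380:480],None,fx=3,fy=3,interpolation=2)
b2=cv2.resize(cv2.imread('pics/t8.png')[120:200,400:500],None,fx=3,fy=3,interpolation=2)
m=np.zeros((570,640,3),np.uint8);m[:330]=a;m[330:,:300]=b;m[330:,300:600]=b2;cv2.imwrite('pics/m8.png',m)
E
```

```text
[ 0.53868804 -0.36861351  0.17910032] [ 0.17665305 -0.63399372 -0.31430054] 0.7449637504998362
pred drum top [440.43063619 259.38205818] sleeve [163.48641397 254.70230564] knob [255.45042198 143.58278742]
red 142 233 45 44
red 76 0 38 22
dark 145 237 27 25
dark 158 226 40 40
dark 0 201 640 279
dark 237 122 43 42
dark 491 5 82 34
dark 271 0 163 81
dark 152 0 85 91
dark 0 0 150 109
dark 77 0 37 21
dark 48 0 34 32
dark 0 0 59 60
[449.01590478 152.91425839] [427.69930557 265.92593202]
```

View pics/m8.png

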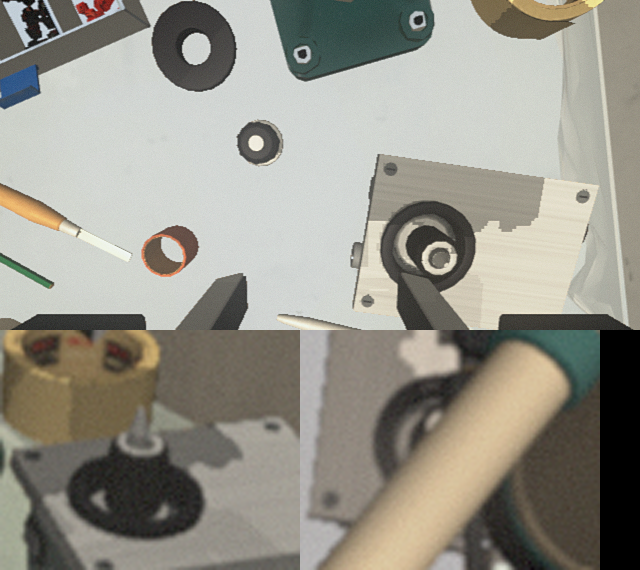

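The drum stands upright in the ring, its top at wrist (439,257). The sleeve rim is centred at (164,255), i.e. (0.409, -0.390). Going for the sleeve.

arm_command(
  moves=[
    [-0.005, -0.0325, 0, 0, 0, 0, 0.07],
    [-0.0055, -0.0325, 0, 0, 0, 0, 0.07],
    [-0.0055, -0.0325, 0, 0, 0, 0, 0.07],
    [-0.0055, -0.0325, 0, 0, 0, 0, 0.07],
    [0, 0, 0.03, 0, 0, 0, 0.07],
  ],
)

```text
time_s: 15.47
ee_pos: [0.406, -0.3935, 0.1533]
eef_rot: [2.217, 2.213, -0.006]
contact_force: [0.3, 0.1, 0.2]
grip_width: 0.747
grip_force: 0.0
```

arm_command(
  moves=[
    [0, 0, 0.035, 0, 0, 0, 0.07],
    [0, 0, 0.03, 0, 0, 0, 0.07],
    [0, 0, 0.015, 0, 0, 0, 0.07],
    [0, 0, 0, 0, 0, 0, 0.07],
    [0, 0, 0, 0, 0, 0, 0.07],
  ],
)

```text
time_s: 15.88
ee_pos: [0.408, -0.3896, 0.0678]
eef_rot: [-2.22, -2.221, -0.0]
contact_force: [0.6, 0.2, 0.1]
grip_width: 0.747
grip_force: 0.0
```

```bash
python3 - <<'E'
from h import *
c=shot('wrist','w9.png');s=arm.get_state();print(s['ee_pos'],s['contact_force'],s['grip_width'])
hsv=cv2.cvtColor(c['pixels'],cv2.COLOR_RGB2HSV)
print(proj(c,(.409,-.39,.037)))
for k in cv2.findContours(((hsv[...,1]>90)&(hsv[...,0]<14)&(hsv[...,2]>60)).astype(np.uint8),0,1)[0]:
    if cv2.contourArea(k)>150 and len(k)>5:
        x,y,w,h=cv2.boundingRect(k)
        if y<400: print(x,y,w,h,ray(c,x+w/2,y+h-w/2,.037))
E
```

```text
[ 0.40859802 -0.39033773  0.06892802] [ 1.07645143 -0.05298438  0.38662377] 0.7438464883510755
[325.06443006 271.91620775]
290 240 67 64 [ 0.40815248 -0.38920015  0.037     ]
```

arm_command(
  moves=[
    [0.0005, 0, 0.028, 0, 0, 0, 0.07],
    [0, 0, 0.024, 0, 0, 0, 0.07],
    [0, 0, 0, 0, 0, 0, 0.07],
    [0, 0, 0, 0, 0, 0, 0.07],
    [0, 0, 0, 0, 0, 0, 0.03],
  ],
)

```text
time_s: 16.35
ee_pos: [0.4087, -0.3903, 0.0183]
eef_rot: [2.219, 2.219, -0.0]
contact_force: [0.2, -0.6, -0.0]
grip_width: 0.705
grip_force: 0.0
```

arm_command(
  moves=[
    [0, 0, 0, 0, 0, 0, 0.03],
    [0, 0, 0, 0, 0, 0, 0.03],
    [0, 0, 0, 0, 0, 0, 0.03],
    [0, 0, 0, 0, 0, 0, 0.03],
    [0, 0, 0, 0, 0, 0, 0.03],
  ],
  grip_force=15,
)

```text
time_s: 16.77
ee_pos: [0.4077, -0.3893, 0.017]
eef_rot: [2.221, 2.221, 0.0]
contact_force: [-0.3, 0.1, 4.0]
grip_width: 0.381
grip_force: 15.0
```

arm_command(
  moves=[
    [0, 0, -0.02, 0, 0, 0, 0.03],
    [0, 0, -0.04, 0, 0, 0, 0.03],
    [0, 0, -0.04, 0, 0, 0, 0.03],
    [0, 0, -0.04, 0, 0, 0, 0.03],
    [0, 0, -0.025, 0, 0, 0, 0.03],
  ],
)

```text
time_s: 17.18
ee_pos: [0.4083, -0.3901, 0.1857]
eef_rot: [2.218, 2.218, -0.001]
contact_force: [0.0, -0.3, 0.1]
grip_width: 0.375
grip_force: 15.0
```

arm_command(
  moves=[
    [0.003, 0.034, 0, 0, 0, 0, 0.03],
    [0.003, 0.034, 0, 0, 0, 0, 0.03],
    [0.003, 0.034, 0, 0, 0, 0, 0.03],
    [0.003, 0.034, 0, 0, 0, 0, 0.03],
    [0.003, 0.034, 0, 0, 0, 0, 0.03],
  ],
)

```text
time_s: 17.6
ee_pos: [0.5787, -0.3736, 0.1815]
eef_rot: [-2.222, -2.221, 0.0]
contact_force: [-0.3, -0.9, 0.3]
grip_width: 0.382
grip_force: 15.0
```

arm_command(
  moves=[
    [0, 0, 0, 0, 0, 0, 0.03],
    [0, 0, 0, 0, 0, 0, 0.03],
    [0, 0, 0, 0, 0, 0, 0.03],
    [0, 0, 0, 0, 0, 0, 0.03],
  ],
)

```text
time_s: 17.93
ee_pos: [0.576, -0.3741, 0.1813]
eef_rot: [-2.221, -2.22, 0.001]
contact_force: [-0.6, -0.3, -0.1]
grip_width: 0.375
grip_force: 15.0
```

```bash
python3 - <<'E'
from h import *
c=shot('wrist','w10.png');s=arm.get_state();print(s['ee_pos'],s['contact_force'],s['grip_width'])
hsv=cv2.cvtColor(c['pixels'],cv2.COLOR_RGB2HSV)
z=s['ee_pos'][2]+.037-.0165
print('pred',proj(c,[*s['ee_pos'][:2],z]),'tip',proj(c,(.611,-.3705,.132)),'drumtop',proj(c,(.611,-.3705,.114)))
for k in cv2.findContours(((hsv[...,1]>90)&(hsv[...,0]<14)&(hsv[...,2]>60)).astype(np.uint8),0,1)[0]:
    if cv2.contourArea(k)>150 and len(k)>5:
        x,y,w,h=cv2.boundingRect(k)
        if 250<y<400: print(x,y,w,h,ray(c,x+w/2,y+h-w/2,z))
E
```

```text
[ 0.57601031 -0.3742298   0.18161836] [-0.11015937  0.00129111  0.01854949] 0.38191787675475314
pred [323.37579388 308.85369469] tip [383.16544271 255.58093508] drumtop [378.99577639 247.93617455]
```

```bash
python3 - <<'E'
from h import *
im=cv2.imread('pics/w10.png');hsv=cv2.cvtColor(im,cv2.COLOR_BGR2HSV)
for k in cv2.findContours(((hsv[...,1]>70)&(hsv[...,0]<16)&(hsv[...,2]>35)).astype(np.uint8),0,1)[0]:
    x,y,w,h=cv2.boundingRect(k)
    if cv2.contourArea(k)>100: print(x,y,w,h,cv2.contourArea(k))
g=cv2.cvtColor(im,6)[215:290,340:420]
print('\n'.join(''.join(' .:-=+*#%@'[v*10//256] for v in r) for r in g[::2]))
E
```

```text
278 401 117 35 283.0
51 331 28 27 160.5
47 323 54 24 179.5
279 247 87 103 6807.5
28 0 36 12 184.0<stdin>:7: RuntimeWarning: overflow encountered in scalar multiply
Traceback (most recent call last):
OverflowError: Python integer 256 out of bounds for uint8
```

```bash
python3 - <<'E'
from h import *
im=cv2.imread('pics/w10.png')
g=cv2.cvtColor(im,6)[215:290,345:420].astype(int)
print('\n'.join(''.join(' .:-=+*#%@'[v*10//256] for v in r) for r in g[::2]))
E
```

```text
:::::---===++++++++++++++****************+===-===-:::::::::::::::::::-+****
:::--====+++++++++++++++=--===++************+======--::::::::::::::::::+***
::--===++++++++++++=::.:.:::...::..:-+********+=------:::::::::::::::::-+**
:--===+++++++++=:..:::::.:::::::::::..:-+******+=------:::::::::::::::::=%@
--===++++++++=::.::::.:::.:.::::::::::::.:-+****+=------:::::::::::::::::*%
-==++++++++=-..::::::.:.::.::::::::::::::.:.-+***==--=--:::::::-::::::::::+
==+++++++=-:...::.:::::::::.::::::::::::::::.:=***+=-----:::::::--------::-
==+++++++-:::::::.:::::::::.::::::::::::::::::.-+*+=------::::::---------::
=+++++++-::::::::.:::::::::::::::::::::::::::::::-===------::::::-------:-:
=+++++++-:::::.::.:::::::::-=+*+++++++++=-:::::::.:-=---==-:::::::------:::
=++++++=:.:.:::::::.:::--+++++++++++++++++++=-::::::---===-:::::::--------:
=+++=++-:::.:::::::.:-++++++++++=====+=+=++****+-::::====+-:::::::-------::
=++++++=:.::::::::::=++++=====---------===++****+-::::=+++=:::::::--------:
++++++++-:.:::::..:=+++++==----------------+*****+-::::=++-:::::::--------:
=+#%%%%@#-..:::::-=+++++=------=====
[... 1087 characters left out ...]
:::+%%%%%%%%@@@@
-------::---::::.::-===---:::.:..:::.:.:::::-------:--:::::-*%%%%%%%%%@@@@@
------:--::---:::::-===========--::::::::-:--------:::::-+%@@%%%%%%%%%@@@@@
==---:-:--::--::::.:-==================-----::-:-::::::+%%%%%%%%%%%%%%%%@@@
=====--::--:-:-::::.-========================-:::::-+%@@%%%%%%%%%%%%%%%%%%%
+=-=====----::::.::::-=======================-=+#%@@@%%%%%%%%%%%%%%%%%%%%%%
@%#+======-:::-::.::.--=======================*%@%%%%%%%%%%%%%%%%%%%%%%%%%%
@@@@%*==-==-:-:::.::.:-========================+%@%%%%%%%%%%%%%%%%%%%%%%%%%
@@%@@@%+=====--::::::.:-========================+%%%%%%%%%%%%%%%%%%%%%%%%%%
%%%%%@@*======-:::::.:.-=========================+%%%%%%%%%%%%%%%%%%%%%%@@@
```

The drum's steel core is centred at wrist (379,249), as predicted. Moving the sleeve over and down.

arm_command(
  moves=[
    [0.002, 0.0354, 0, 0, 0, 0, 0.03],
    [0, 0, 0, 0, 0, 0, 0.03],
    [0, 0, 0.025, 0, 0, 0, 0.03],
    [0, 0, 0.017, 0, 0, 0, 0.03],
    [0, 0, 0, 0, 0, 0, 0.03],
  ],
)

```text
time_s: 18.4
ee_pos: [0.6098, -0.3709, 0.1358]
eef_rot: [-2.217, -2.215, 0.002]
contact_force: [0.0, 0.9, -1.0]
grip_width: 0.378
grip_force: 15.0
```

arm_command(
  moves=[
    [0, 0, 0.005, 0, 0, 0, 0.03],
    [0, 0, 0.003, 0, 0, 0, 0.03],
    [0, 0, 0.003, 0, 0, 0, 0.03],
    [0, 0, 0, 0, 0, 0, 0.03],
    [0, 0, 0, 0, 0, 0, 0.03],
  ],
)

```text
time_s: 18.82
ee_pos: [0.613, -0.3723, 0.1291]
eef_rot: [2.221, 2.221, 0.0]
contact_force: [0.2, -0.4, -0.7]
grip_width: 0.379
grip_force: 15.0
```

arm_command(
  moves=[
    [0, -0.001, 0.003, 0, 0, 0, 0.03],
    [0, 0, 0.003, 0, 0, 0, 0.03],
    [0, 0, 0.003, 0, 0, 0, 0.03],
    [0, 0, 0, 0, 0, 0, 0.03],
    [0, 0, 0, 0, 0, 0, 0.03],
  ],
)

```text
time_s: 19.23
ee_pos: [0.6116, -0.3719, 0.1189]
eef_rot: [-2.221, -2.221, 0.0]
contact_force: [0.0, 1.0, -0.7]
grip_width: 0.376
grip_force: 15.0
```

arm_command(
  moves=[
    [0, 0, 0.006, 0, 0, 0, 0.03],
    [0, 0, 0.006, 0, 0, 0, 0.03],
    [0, 0, 0.006, 0, 0, 0, 0.03],
    [0, 0, 0, 0, 0, 0, 0.03],
    [0, 0, 0, 0, 0, 0, 0.03],
  ],
)

```text
time_s: 19.65
ee_pos: [0.6114, -0.3718, 0.1004]
eef_rot: [-2.22, -2.22, 0.0]
contact_force: [-0.0, 0.1, -0.2]
grip_width: 0.38
grip_force: 15.0
```

arm_command(
  moves=[
    [0, 0, 0.003, 0, 0, 0, 0.03],
    [0, 0, 0.002, 0, 0, 0, 0.03],
    [0, 0, 0, 0, 0, 0, 0.03],
    [0, 0, 0, 0, 0, 0, 0.03],
    [0, 0, 0, 0, 0, 0, 0.03],
  ],
)

```text
time_s: 20.07
ee_pos: [0.612, -0.3721, 0.0966]
eef_rot: [2.221, 2.221, 0.0]
contact_force: [0.1, -0.1, 0.2]
grip_width: 0.377
grip_force: 15.0
```

arm_command(
  moves=[
    [0, 0, 0.001, 0, 0, 0, 0.03],
    [0, 0, 0, 0, 0, 0, 0.03],
    [0, 0, 0, 0, 0, 0, 0.03],
  ],
)

```text
time_s: 20.32
ee_pos: [0.6118, -0.372, 0.0954]
eef_rot: [-2.221, -2.222, -0.0]
contact_force: [0.5, 0.2, -1.0]
grip_width: 0.379
grip_force: 15.0
```

arm_command(
  moves=[
    [0, 0, 0.001, 0, 0, 0, 0.03],
    [0, 0, 0, 0, 0, 0, 0.03],
    [0, 0, 0, 0, 0, 0, 0.03],
  ],
)

```text
time_s: 20.57
ee_pos: [0.6118, -0.372, 0.0943]
eef_rot: [-2.221, -2.221, -0.0]
contact_force: [0.5, -0.0, -0.6]
grip_width: 0.38
grip_force: 15.0
```

arm_command(
  moves=[
    [0, 0, 0.0005, 0, 0, 0, 0.03],
    [0, 0, 0, 0, 0, 0, 0.03],
    [0, 0, 0, 0, 0, 0, 0.03],
  ],
)

```text
time_s: 20.82
ee_pos: [0.6119, -0.3721, 0.094]
eef_rot: [2.221, 2.221, 0.0]
contact_force: [0.5, 1.4, 0.0]
grip_width: 0.378
grip_force: 15.0
```

arm_command(
  moves=[
    [0, 0, 0.0007, 0, 0, 0, 0.03],
    [0, 0, 0, 0, 0, 0, 0.03],
    [0, 0, 0, 0, 0, 0, 0.03],
  ],
)

```text
time_s: 21.07
ee_pos: [0.6119, -0.3721, 0.0939]
eef_rot: [2.221, 2.221, 0.0]
contact_force: [-0.8, -0.1, 4.2]
grip_width: 0.378
grip_force: 15.0
```

arm_command(
  moves=[
    [0, 0, 0, 0, 0, 0, 0.07],
    [0, 0, 0, 0, 0, 0, 0.07],
    [0, 0, 0, 0, 0, 0, 0.07],
    [0, 0, -0.01, 0, 0, 0, 0.07],
    [0, 0, -0.03, 0, 0, 0, 0.07],
  ],
)

```text
time_s: 21.48
ee_pos: [0.6091, -0.37, 0.1287]
eef_rot: [-2.214, -2.214, 0.002]
contact_force: [0.4, 0.2, -0.1]
grip_width: 0.699
grip_force: 0.0
```

arm_command(
  moves=[
    [0, 0, -0.03, 0, 0, 0, 0.07],
    [0, 0, -0.015, 0, 0, 0, 0.07],
    [0.002, -0.04, 0, 0, 0, 0, 0.07],
    [0.002, -0.04, 0, 0, 0, 0, 0.07],
    [0, 0, 0, 0, 0, 0, 0.07],
  ],
)

```text
time_s: 21.9
ee_pos: [0.5241, -0.3658, 0.1783]
eef_rot: [-2.218, -2.214, 0.005]
contact_force: [-0.7, -0.1, -0.3]
grip_width: 0.745
grip_force: 0.0
```

arm_command(
  moves=[
    [0, -0.02, 0, 0, 0, 0, 0.07],
    [0, 0, 0, 0, 0, 0, 0.07],
    [0, 0, 0, 0, 0, 0, 0.07],
  ],
)

```text
time_s: 22.15
ee_pos: [0.5119, -0.3683, 0.1791]
eef_rot: [2.222, 2.219, 0.001]
contact_force: [0.4, 0.6, -0.2]
grip_width: 0.751
grip_force: 0.0
```

```bash
python3 - <<'E'
from h import *
c=shot('wrist','w11.png');st=arm.get_state();print(st['ee_pos'],st['contact_force'],st['grip_width'])
g=cv2.cvtColor(c['pixels'],cv2.COLOR_RGB2GRAY)
for k in cv2.findContours((g<100).astype(np.uint8),0,1)[0]:
    x,y,w,h=cv2.boundingRect(k)
    if 20<w<70 and y<300: print('dark',x,y,w,h)
hsv=cv2.cvtColor(c['pixels'],cv2.COLOR_RGB2HSV)
for k in cv2.findContours(((hsv[...,1]>70)&(hsv[...,0]<16)&(hsv[...,2]>35)).astype(np.uint8),0,1)[0]:
    x,y,w,h=cv2.boundingRect(k)
    if w*h>400: print('red',x,y,w,h)
print('knob top pred',proj(c,(.4853,-.3015,.028)),'sleeve top',proj(c,(.611,-.371,.114)),406.6*.037/.26)
s=shot('side');t=shot('top')
R=np.array(s['R']);o=-R.T@s['t'];Rt=np.array(t['R']);ot=-Rt.T@t['t']
def tri(a,b):
    d1=R.T@np.array([(a[0]-s['cx'])/s['fx'],(a[1]-s['cy'])/s['fy'],1]);d2=Rt.T@np.array([(b[0]-t['cx'])/t['fx'],(b[1]-t['cy'])/t['fy'],1])
    k=np.linalg.lstsq(np.stack([d1,-d2],1),ot-o,rcond=None)[0];return (o+d1*k[0]).round(3),(ot+d2*k[1]).round(3)
print('ram top cap',tri((343,105),(313,170)),'ram',tri((340,222),(318,205)))
E
```

```text
[ 0.51268868 -0.36839346  0.17888549] [-0.50304531  0.32445846  0.82469838] 0.7460336598772946
dark 456 236 51 50
dark 384 154 35 153
dark 270 122 41 43
dark 111 0 37 23
dark 85 0 31 33
red 322 401 139 41
red 437 222 75 68
red 56 197 40 27
red 110 0 38 24
knob top pred [288.82643114 144.1013505 ] sleeve top [481.57202073 258.38882754] 57.86230769230769
ram top cap (array([ 0.554, -0.183,  0.305]), array([ 0.557, -0.184,  0.306])) ram (array([ 0.552, -0.187,  0.107]), array([ 0.541, -0.183,  0.106]))
```

The sleeve rim is centred near wrist (481,261), as predicted when seated. The ram is at (0.555, -0.185), clear of the planned path. Going for the black knob at wrist (290,143).

arm_command(
  moves=[
    [0.0337, -0.0135, 0, 0, 0, 0, 0.07],
    [0.0337, -0.0135, 0, 0, 0, 0, 0.07],
    [0, 0, 0.035, 0, 0, 0, 0.07],
    [0, 0, 0.035, 0, 0, 0, 0.07],
    [0, 0, 0.03, 0, 0, 0, 0.07],
  ],
)

```text
time_s: 22.72
ee_pos: [0.4859, -0.2999, 0.0774]
eef_rot: [2.219, 2.222, 0.001]
contact_force: [-0.4, -0.2, -1.0]
grip_width: 0.746
grip_force: 0.0
```

arm_command(
  moves=[
    [0, 0, 0.018, 0, 0, 0, 0.07],
    [0, 0, 0, 0, 0, 0, 0.07],
    [0, 0, 0, 0, 0, 0, 0.07],
    [0, 0, 0, 0, 0, 0, 0.07],
  ],
)

```text
time_s: 23.05
ee_pos: [0.4864, -0.3014, 0.0613]
eef_rot: [2.22, 2.22, 0.001]
contact_force: [0.6, -0.3, -0.2]
grip_width: 0.747
grip_force: 0.0
```

```bash
python3 - <<'E'
from h import *
c=shot('wrist','w12.png');st=arm.get_state();print(st['ee_pos'],st['contact_force'],st['grip_width'])
g=cv2.cvtColor(c['pixels'],cv2.COLOR_RGB2GRAY)
for k in cv2.findContours((g<100).astype(np.uint8),0,1)[0]:
    x,y,w,h=cv2.boundingRect(k)
    if 20<w<120 and y<330: print('dark',x,y,w,h,ray(c,x+w/2,y+h-w/2,.028))
print(proj(c,(.486,-.301,.028)))
E
```

```text
[ 0.4864913  -0.30160315  0.06174053] [-0.67274212 -0.81834248  0.26226897] 0.7438925903712009
dark 294 232 58 62 [ 0.48635711 -0.29875085  0.028     ]
dark 132 88 37 12 [ 0.40157296 -0.20484651  0.028     ]
dark 0 71 35 69 [ 0.333004   -0.22423419  0.028     ]
dark 41 10 74 94 [ 0.36694536 -0.19824444  0.028     ]
dark 27 10 31 60 [ 0.35057833 -0.19262442  0.028     ]
[322.34081221 268.94692151]
```

arm_command(
  moves=[
    [0.002, 0, 0.026, 0, 0, 0, 0.07],
    [0, 0, 0.0255, 0, 0, 0, 0.07],
    [0, 0, 0, 0, 0, 0, 0.07],
    [0, 0, 0, 0, 0, 0, 0.07],
    [0, 0, 0, 0, 0, 0, 0.025],
  ],
)

```text
time_s: 23.52
ee_pos: [0.4861, -0.2996, 0.0105]
eef_rot: [2.219, 2.219, 0.001]
contact_force: [1.3, 1.0, 0.6]
grip_width: 0.702
grip_force: 0.0
```

arm_command(
  moves=[
    [0, 0, 0, 0, 0, 0, 0.025],
    [0, 0, 0, 0, 0, 0, 0.025],
    [0, 0, 0, 0, 0, 0, 0.025],
    [0, 0, 0, 0, 0, 0, 0.025],
    [0, 0, 0, 0, 0, 0, 0.025],
  ],
  grip_force=20,
)

```text
time_s: 23.93
ee_pos: [0.4851, -0.2988, 0.0092]
eef_rot: [2.221, 2.221, 0.0]
contact_force: [0.6, -0.1, -0.1]
grip_width: 0.355
grip_force: 0.2
```

arm_command(
  moves=[
    [0, 0, -0.02, 0, 0, 0, 0.025],
    [0, 0, -0.04, 0, 0, 0, 0.025],
    [0, 0, -0.04, 0, 0, 0, 0.025],
    [0, 0, -0.04, 0, 0, 0, 0.025],
    [0, 0, -0.03, 0, 0, 0, 0.025],
  ],
)

```text
time_s: 24.35
ee_pos: [0.4854, -0.299, 0.1821]
eef_rot: [2.219, 2.219, 0.001]
contact_force: [1.6, 0.4, -1.1]
grip_width: 0.338
grip_force: 20.0
```

arm_command(
  moves=[
    [-0.024, 0.03, 0, 0, 0, 0, 0.025],
    [-0.024, 0.03, 0, 0, 0, 0, 0.025],
    [-0.024, 0.03, 0, 0, 0, 0, 0.025],
    [0, 0, 0, 0, 0, 0, 0.025],
    [0, 0, 0, 0, 0, 0, 0.025],
  ],
)

```text
time_s: 24.77
ee_pos: [0.5754, -0.3713, 0.177]
eef_rot: [-2.22, -2.22, 0.0]
contact_force: [-1.2, 0.3, -0.4]
grip_width: 0.339
grip_force: 20.0
```

arm_command(
  moves=[
    [0, 0, 0, 0, 0, 0, 0.025],
    [0, 0, 0, 0, 0, 0, 0.025],
  ],
)

```text
time_s: 24.93
ee_pos: [0.5737, -0.3696, 0.1786]
eef_rot: [-2.22, -2.22, 0.0]
contact_force: [-1.0, 0.6, -0.2]
grip_width: 0.34
grip_force: 20.0
```

```bash
python3 - <<'E'
from h import *
c=shot('wrist','w13.png');st=arm.get_state();print(st['ee_pos'],st['contact_force'],st['grip_width'])
print('knobtop',proj(c,st['ee_pos']+[0,0,.018]),'tip',proj(c,(.611,-.371,.132)),'sleeve top',proj(c,(.611,-.371,.114)))
im=c['pixels'][:,:,::-1]
g=cv2.cvtColor(im,6).astype(int)
print('\n'.join(''.join(' .:-=+*#%@'[v*10//256] for v in r) for r in g[225:355:3,270:380:2]))
hsv=cv2.cvtColor(c['pixels'],cv2.COLOR_RGB2HSV)
for k in cv2.findContours(((hsv[...,1]>70)&(hsv[...,0]<16)&(hsv[...,2]>35)).astype(np.uint8),0,1)[0]:
    x,y,w,h=cv2.boundingRect(k)
    if w*h>400 and y<330: print('red',x,y,w,h,'ctr',x+w/2,y+h-w/2)
E
```

```text
[ 0.5738085  -0.36962509  0.17897318] [-0.01471247 -0.08222964  0.26284506] 0.33781410584558696
knobtop [323.66050365 306.41778055] tip [387.59558711 265.31880679] sleeve top [383.09546054 256.97543202]
@@@@@@@@@@@%%@%%%%%@%%@@#%%#+*+++::::::::-=+++=--------
@@@%@@@@@@@@@@%@@@@@%%@%%%%%%%%@-:::::::-==+=-:-------:
@@@@@@@@%@@@%%%%@%@%@@@%%%%%%%%*:::::::-==+-:----------
@@@@@@@@@@@%@%@%%@@%%%@#%%%%%%@=::::::--++-----------==
%@@@@@@@@@@@%@%%@@@@%@%%%%%%%%#:::::::=-+=-::-----=-+=:
%%@@@@@@@%@%%@%@%@%@@@@%%%%%%%*:::::::==+-::----==::..:
@@@@@@@@%@@%%%%%@%@@*-*@@%%%%%*:-::::-=*%::-:-=--.::-++
@@@%@@%@%@@%@%%%%%@@*=#%%%%%%@*---:::--+*::--=-::.=++++
@@@@@@%@%%@%@@%@%%@@++%%%%%%%%+---::::-==:::==:::=++=--
@@@@@@@@@%%%%@%%%@@@*+%+==+*#%+---::::--+:-=-:.:=+++---
%@@@%%@%@@@@@@%@@@#-===+*+++=+====-:..::--:=-.:.=++=-==
@@@@%@%@@@%%%@@*-=++*+++++++++++++==-::-::-==.::=++==++
@@@@%@@@%%%%@#-++*+++-+++++-=++++++++=-----===..+%%+-+=
%%@@%%%%%%%@==++++-::::::::::..::::=++++=-----::=@%%=-+
%%%@%@%%%@*-++=++::::::::::::::.:.:.:=+++=--+--:.=%%%%+
%%%%%%%%@*=+++=:::::::::::.:::.:.::..:++++=+*=--:.-#%#%
%
[... 991 characters left out ...]
..%%@:.....:-==
:::.::.*@@#:....:.:....:.................#%%%*......:--
:...:..@@@@@%:..................:.......=@%%%#.......-=
::::::-@@@@@@@*........:..............=%@%%%%@:...:..:=
......%%%%%%%%@@+........:......:..:=+%%%%%%%%*.:.....-
:.:...%%%%%%%%%%%@@#=:.:.:......:+@%#%%%%%%%%%#.......:
...:::@%%%%%%%%%%%%%%@@@==#@@@@@@@@@@%%%%%%%%%@:.......
.....#%%%%%%%%%%@%%%%%%%%%%%%%%%%@@@%%%%%%%%%%@*.......
.....%@%%%%%%%%%%%%%%%%%%%%%%%%%%%%%%%%%%%%%%%%*.......
....:@%%%%%%%%%%%%%%%%%%%%%%%%%%%%%%%%%%%%%%%%%@:....::
....=@%%%%%@%%%%%%%%%%%%%%%%%%%%%%%%%%%%%%%%%%%@-.....:
red 48 328 55 23 ctr 75.5 323.5
red 350 221 64 67 ctr 382.0 256.0
red 1 203 22 19 ctr 12.0 211.0
red 30 0 37 19 ctr 48.5 0.5
```

```bash
python3 - <<'E'
from h import *
c=shot('wrist');st=arm.get_state();e=st['ee_pos'];print(e)
b=e[2]-.0092
print('dot',ray(c,322,312,b+.028)-e)
print('flange far edge',ray(c,323,253,b+.006)-e, ray(c,323,253,b)-e)
print('grip bottom silhouette',ray(c,322,341,b+.026)-e,ray(c,322,341,b+.028)-e)
# w12 : same camera offset, pose translated
dx=np.array([.4864913,-.30160315,.06174053])-e
im=cv2.imread('pics/w12.png');g=cv2.cvtColor(im,6).astype(int)
print('\n'.join(''.join(' .:-=+*#%@'[v*10//256] for v in r) for r in g[222:300:2,280:360:2]))
for u,v,z in ((323,278,.028),(323,293,.027)): print(u,v,z,ray(c,u,v,z-dx[2])+dx)
E
```

```text
[ 0.57394638 -0.36975663  0.17923662]
dot [-0.00077676 -0.0021347   0.0188    ]
flange far edge [-0.00034186  0.01776696 -0.0032    ] [-0.00033065  0.01615624 -0.0092    ]
grip bottom silhouette [-0.00077052 -0.01654006  0.0168    ] [-0.00076944 -0.01551407  0.0188    ]
@@@@@@@@@@@@@@@@@@@@@@@@@@@@@@@@@@@@@@@@
@@@@@@@@@@@@@@@@@@@@@@@@@@@@@@@@@@@@@@@@
@@@@@@@@@@@@@@@@@++===+===%@@@@@@@@@@@@@
@@@@@@@@@@@@@@+==*********+=%@@@@@@@@@@@
@@@@@@@@@@@@#+**************=+@@@@@@@@@@
@@@@@@@@@@@#+***=-=+=--=+***++=+@@@@@@@@
@@@@@@@@@@=+***-:-:----:--=-=**++@@@@@@@
@@@@@@@@@=+**+------:-------:-**+%@@@@@@
@@@@@@@@=***=:-:-------------:+*+=%@@@@@
@@@@@@@#+**-----:-----:------::+*++@@@@@
@@@@@@@=++=:-----------:-:-----:+*+%@@@@
@@@@@@@+++----------:--:---------+*+%@@@
@@@@@@#+*-:---------------::-::--=*+%@@@
@@@@@@++---------------------:--:-*+%@@@
@@@@@**=:------------------------:=+=@@@
@@@@@*@#-:-------------------------++@@@
@@@@@#@----------------:-------:-:-++@@@
@@@@@#@--------------:--------------+%@@
@@@@@%%----------------------:-:----+%@@
@@@@@%@-----------**++*+=::-----:--:+@@@
@@@@@#@--
[... 173 characters left out ...]
**+++++@%-------:%@@@@
@@@@@@@*:------:****+++++@*-------:%@@@@
@@@@@@@#:-:------***++++%@--------:%@@@@
@@@@@@@@----::--:=+++++*%=--------=@@@@@
@@@@@@@@---------:-+++*%=-------::%@@@@@
@@@@@@@@*----------------------:-%@@@@@@
@@@@@@@@@-:----------------------@@@@@@@
@@@@@@@@@@#--------------------:%@@@@@@@
@@@@@@@@@@@#------------------:=@@@@@@@@
@@@@@@@@@@@@#----------------+@@@@@@@@@@
@@@@@@@@@@@@@@+-::------:::=%@@@@@@@@@@@
@@@@@@@@@@@@@@@@@=:--::===%@@@@@@@@@@@@@
@@@@@@@@@@@@@@@@@@@=+@@@@@@@@@@@@@@@@@@@
@@@@@@@@@@@@@@@@@@@@@@@@@@@@@@@@@@@@@@@@
@@@@@@@@@@@@@@@@@@@@@@@@@@@@@@@@@@@@@@@@
323 278 0.028 [ 0.4862224  -0.30625997  0.028     ]
323 293 0.027 [ 0.48623415 -0.31537765  0.027     ]
```

The knob is held upright, about 2 mm off in y, which I'm allowing for. Moving over the spindle and down.

arm_command(
  moves=[
    [0.001, 0.0373, 0, 0, 0, 0, 0.025],
    [0, 0, 0, 0, 0, 0, 0.025],
    [0, 0, 0.025, 0, 0, 0, 0.025],
    [0, 0, 0.008, 0, 0, 0, 0.025],
    [0, 0, 0, 0, 0, 0, 0.025],
  ],
)

```text
time_s: 25.45
ee_pos: [0.6101, -0.368, 0.1432]
eef_rot: [-2.217, -2.218, 0.001]
contact_force: [0.7, 0.3, -0.3]
grip_width: 0.343
grip_force: 20.0
```

arm_command(
  moves=[
    [0, 0, 0.003, 0, 0, 0, 0.025],
    [0, 0, 0.003, 0, 0, 0, 0.025],
    [0, 0, 0.003, 0, 0, 0, 0.025],
    [0, 0, 0, 0, 0, 0, 0.025],
    [0, 0, 0, 0, 0, 0, 0.025],
  ],
)

```text
time_s: 25.87
ee_pos: [0.6122, -0.3698, 0.1371]
eef_rot: [2.221, 2.221, 0.0]
contact_force: [0.7, -0.6, -0.5]
grip_width: 0.34
grip_force: 20.0
```

arm_command(
  moves=[
    [0.001, -0.001, 0.003, 0, 0, 0, 0.025],
    [0, 0, 0.003, 0, 0, 0, 0.025],
    [0, 0, 0.003, 0, 0, 0, 0.025],
    [0, 0, 0, 0, 0, 0, 0.025],
    [0, 0, 0, 0, 0, 0, 0.025],
  ],
)

```text
time_s: 26.28
ee_pos: [0.611, -0.3685, 0.1273]
eef_rot: [-2.221, -2.221, 0.0]
contact_force: [-0.2, 0.7, -0.7]
grip_width: 0.339
grip_force: 20.0
```

arm_command(
  moves=[
    [0, 0, 0.002, 0, 0, 0, 0.025],
    [0, 0, 0.001, 0, 0, 0, 0.025],
    [0, 0, 0, 0, 0, 0, 0.025],
    [0, 0, 0, 0, 0, 0, 0.025],
  ],
)

```text
time_s: 26.62
ee_pos: [0.6111, -0.3686, 0.1246]
eef_rot: [-2.221, -2.221, -0.0]
contact_force: [0.1, -0.1, -0.6]
grip_width: 0.344
grip_force: 20.0
```

arm_command(
  moves=[
    [0, 0, 0.001, 0, 0, 0, 0.025],
    [0, 0, 0, 0, 0, 0, 0.025],
    [0, 0, 0, 0, 0, 0, 0.025],
  ],
)

```text
time_s: 26.87
ee_pos: [0.6111, -0.3686, 0.1237]
eef_rot: [-2.221, -2.221, -0.0]
contact_force: [-0.3, -0.2, -0.8]
grip_width: 0.337
grip_force: 20.0
```

arm_command(
  moves=[
    [0, 0, 0.0006, 0, 0, 0, 0.025],
    [0, 0, 0, 0, 0, 0, 0.025],
    [0, 0, 0, 0, 0, 0, 0.025],
  ],
)

```text
time_s: 27.12
ee_pos: [0.6112, -0.3687, 0.1233]
eef_rot: [2.221, 2.221, 0.0]
contact_force: [0.4, -0.1, -0.1]
grip_width: 0.343
grip_force: 20.0
```

arm_command(
  moves=[
    [0, 0, 0.0007, 0, 0, 0, 0.025],
    [0, 0, 0, 0, 0, 0, 0.025],
    [0, 0, 0, 0, 0, 0, 0.025],
  ],
)

```text
time_s: 27.37
ee_pos: [0.6113, -0.3688, 0.1233]
eef_rot: [2.221, 2.221, 0.0]
contact_force: [-0.1, 1.6, 4.8]
grip_width: 0.34
grip_force: 20.0
```

Contact at the seated height. Releasing, lifting and checking.

arm_command(
  moves=[
    [0, 0, 0, 0, 0, 0, 0.07],
    [0, 0, 0, 0, 0, 0, 0.07],
    [0, 0, 0, 0, 0, 0, 0.07],
    [0, 0, -0.01, 0, 0, 0, 0.07],
    [0, 0, -0.03, 0, 0, 0, 0.07],
  ],
)

```text
time_s: 27.78
ee_pos: [0.6086, -0.3668, 0.1578]
eef_rot: [-2.214, -2.214, 0.002]
contact_force: [-0.5, -1.1, -1.5]
grip_width: 0.658
grip_force: 0.0
```

arm_command(
  moves=[
    [0, 0, -0.03, 0, 0, 0, 0.07],
    [0.002, -0.04, 0, 0, 0, 0, 0.07],
    [0.002, -0.04, 0, 0, 0, 0, 0.07],
    [0, -0.03, 0, 0, 0, 0, 0.07],
    [0, 0, 0, 0, 0, 0, 0.07],
  ],
)

```text
time_s: 28.2
ee_pos: [0.4956, -0.3639, 0.1936]
eef_rot: [-2.222, -2.217, 0.004]
contact_force: [-0.1, -0.0, 0.5]
grip_width: 0.745
grip_force: 0.0
```

arm_command(
  moves=[
    [0, 0, 0, 0, 0, 0, 0.07],
    [0, 0, 0, 0, 0, 0, 0.07],
    [0, 0, 0, 0, 0, 0, 0.07],
  ],
)

```text
time_s: 28.45
ee_pos: [0.5024, -0.365, 0.1926]
eef_rot: [2.22, 2.221, 0.001]
contact_force: [0.5, 0.8, 0.8]
grip_width: 0.744
grip_force: 0.0
```

```bash
python3 - <<'E'
from h import *
c=shot('wrist','w14.png');s=shot('side','s14.png');st=arm.get_state();print(st['ee_pos'],st['contact_force'])
print(proj(c,(.611,-.371,.142)),proj(s,(.611,-.371,.142)))
a=c['pixels'][150:350,330:640,::-1];b=cv2.resize(s['pixels'][230:330,360:500,::-1],None,fx=4,fy=4,interpolation=2)
m=np.zeros((600,620,3),np.uint8);m[:200,:310]=a;m[200:600,:560]=b;cv2.imwrite('pics/m14.png',m)
E
```

```text
[ 0.50232595 -0.36471477  0.19215384] [ 0.52525144 -0.14968966 -0.37810953]
[506.40640754 270.74916464] [429.8386271  249.09848465]
```

View pics/m14.png

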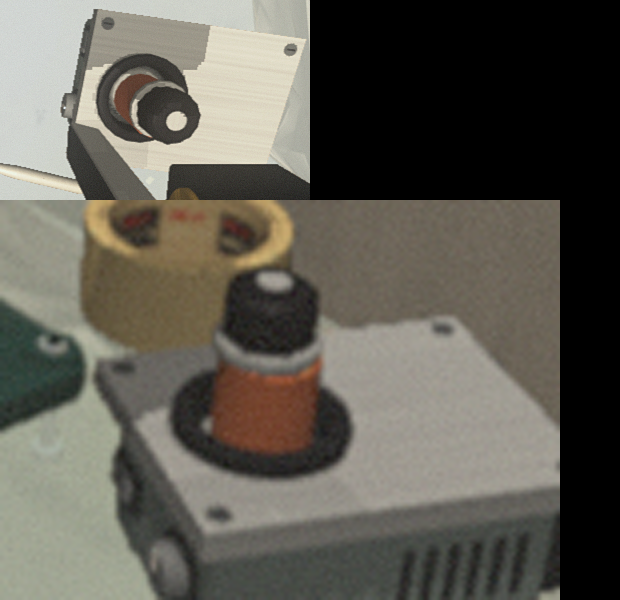

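The final picture shows the knob level on the sleeve and drum, its top at wrist (506,271) as predicted. The ring is flat and everything is upright.

```bash
python3 -c "
from h import *
print(order.hand_in())"
```

```text
the job is handed in; nothing more can be done
None
```

The sander is fitted out and handed in at about 28 s: wide ring, drum, sleeve and clamp knob went on in that order, each sitting home and level, and the narrow ring was left where it lay.

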